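# Index the jar carousel and load the brown jar

## Robot

A 6-joint arm with a two-finger parallel gripper is mounted at the origin on a cart in front of the work surface, level with it; the furniture and walls round the work are solid. World frame = base frame: x ahead of the robot, y to its left, z up, the work surface at z = 0. Lengths are in m, angles in rad, forces in N, time in s.
With the tool pointing down it reaches from about 0.3 to 0.875 m from the base axis. Payload 6.4 kg.
Tool frame: the origin (TCP) lies midway between the tips of the shut fingers; the grasp point (between the pads) lies 19 mm behind it; z points along the fingers, y is the line along which they close (so a half turn about z gives the same grasp; the last joint's range is limited). The gripper opens to 85 mm and grips with 20 to 120 N. Pads are 22 mm wide; open, the fingers measure 114 mm over their backs; the gripper's body (76 mm by 85 mm) begins 54 mm behind the grasp point. The pads swing forward as they close: fully open they stand 13 mm farther back than shut.
Start: joints at [-1.343, 0.181, 1.607, -0, 1.354, -0.206], TCP at [0.242, -0.522, 0.231] pointing down, gripper open.
Joint ranges: [-2.99, 2.99], [-0.89, 2.07], [0.3, 2.58], [-1.14, 4.28], [0, 2.63], [-3.12, 3.12]. Speed limits (rad/s): [2.57, 2.57, 3.01, 3.14, 3.14, 3.14].

## Interface

Orientations are given as a rotation vector (axis times angle).
In Python, from rig import robot, ik, grab_frame, get_calibration gives the robot as it stands. The module is installed in compiled form; this text tells all that it offers. Calls block until the motion is done:
- robot.movep(position, orientation): joint-space move of the TCP to a pose.
- robot.line_to(position, attitude=None, v=0.15, max_force=None): straight line of the TCP; attitude=None keeps the orientation; v is the mean speed in m/s. With max_force (N) it stops when the force on the tool has changed by that much, and returns True; else False.
- robot.movej(angles): joint-space move.
- robot.gripper_to(opening, newtons=None): opening from 0.0 (shut) to 1.0 (fully open); newtons is the grip in N (None keeps the last); returns when the fingers have stopped.
- robot.sleep(seconds).
- ik(position, orientation): joint angles nearest the present ones, or None.
- robot.get_obs(): the state.
- grab_frame(name): name is "scene" or "side" or "wrist"; returns (picture, depth): 420x560x3 uint8, red, green, blue; 420x560 float32, m along the optical axis (not along the pixel's ray), 0 where there is no reading.
- get_calibration(name): a dict with "camera_matrix" (3x3 intrinsics, pixels), "pose" (4x4, takes a point from camera to world coordinates); the wrist camera has in their place "tool_from_camera" (4x4, takes a point from camera to tool coordinates, whose origin is the TCP and whose axes are the flange's). Camera axes: x right, y up, looking along -z (the intrinsics and any distortion apply to the point x, -y, -z); pixel columns grow to the right and rows downward; lengths in m; the calibration is good to about 2 mm. A picture is of the moment at which its call begins: read the wrist's pose just before it. get_calibration takes no time and is no camera call.
A pose or a line that the arm cannot do raises robot.Unreachable and nothing moves.
- robot.finish_job(): hands the job in; it is judged then, once.
The state is a dict: "time": time; "qpos": joint angles; "dq": joint speeds; "tau": joint torques, N m; "tcp_pos": TCP position; "eef_rot": TCP orientation; "force": force on the tool from outside, world axes, zero at the start; "wrist_torque": the same for the moment, N m; "finger_gap": opening from 0.0 (shut) to 1.0 (fully open); "gripper_force": force on a finger pad.
Only numpy, scipy, OpenCV 4.12 (cv2) and the standard library are available. Lean on these libraries where they do the work, as an engineer would, in place of code of your own. Each camera call takes 0.05 s, during which the arm holds its last target. There are 200 camera calls.

## Task

Turn the jar carousel (the black knob on top is for that) until the blue cradle stands at the white loading pointer, and only then load the brown jar: set it gently into the blue cradle, cap end up, so that it stands on the cradle's foot plate and leans back into the V. Leave the carousel at the pointer and the jar released, and leave the white-capped and the red-capped vial standing where they are.

Things in the scene. Friction and masses are not known exactly. Their poses are not given: they have to be found in the camera images.
- carousel_stand: fixed round grey stand (124 mm across) of the carousel. Origin on the worktop on the carousel's axis; z up. A grey tongue with a white chevron, 8 mm thick and 30 mm wide, juts out from it along its own -x to 115 mm from the axis: the loading pointer.
- loading_point (a point): point fixed to the stand, above the pointer tongue, 86 mm from the carousel axis along the stand's -x and 52 mm above the worktop: where the origin of the blue cradle lies when that cradle stands exactly at the pointer.
- carousel_disc (a joint): angle of the carousel's turning part in rad, counterclockwise seen from above; 0: blue cradle at the pointer. Starts between 0.8 and 2.6; turns both ways (to +-6.5) against a steady friction of 0.12 N m and stays where it is left. Turning part: aluminium disc 140 mm across, top 30 mm above the worktop, with three cradles 120 degrees apart and a knob on the axis.
- knob_grip (a point): centre of the black bar knob on the carousel's axis, 106 mm above the worktop. The bar is 44 mm long, 14 mm wide and 32 mm high (90 to 122 mm above the worktop). It turns with disc and cradles; its long direction points at the blue cradle (along the stand's x axis at joint angle 0), and that end has a small blue stripe on top.
- blue_cradle (a point): blue cradle on the disc: foot plate and V trough for one jar. Origin: centre of the foot plate's upper face, where the centre of the jar's underside belongs, 86 mm from the carousel axis, 52 mm above the worktop. Its z axis is the axis of a seated jar and leans 32 degrees from vertical, upper end towards the carousel axis. Its x axis points into the V, inward and down.
- yellow_cradle (a point): the same cradle in yellow, 120 degrees counterclockwise from the blue one; stays empty. All three: foot plate 34 x 30 x 6 mm; V of two walls 4 mm thick at 100 degrees, on the jar's inner side only, open outward and up, from 3 to 42 mm above the foot plate, 39 mm wide overall, so fingers that hold the jar pass on both sides of it.
- red_cradle (a point): the same cradle in red, 120 degrees clockwise from the blue one; stays empty.
- brown_jar: brown glass jar with white screw cap, 43 mm in diameter and 72 mm tall (straight sides up to about 55 mm, cap 23 mm across on top), about 80 g, standing upright on the worktop. Origin: centre of its underside; z along its axis to the cap.
- white_vial: white plastic vial with a white cap, 27 mm in diameter and 55 mm tall, upright on the worktop; not to be moved. Origin: centre of its underside. It may have changed places with the brown jar.
- bench_timer: flat white digital timer, 68 x 68 x 19 mm, fixed flat on the worktop. Origin: centre of its underside.
- red_cap_vial: white plastic vial with a red cap, 27 mm in diameter and 55 mm tall, upright on the worktop; not to be moved. Origin: centre of its underside.

How it is judged:
By the outcome, as a careful person would: the job done as asked, in the order asked, and still so for the second after the job is handed in, with the robot touching nothing.
It also fails if it takes over 64 s, if anything falls off the work surface, if the arm or the gripper's body presses on something with over 40 N, if the wrist force passes 120 N, or if a joint passes its speed limit or range.

## Working session

There is one attempt and no reset: what is moved stays moved. The work goes in short steps, each a Python script; the robot and the scene stay as the last script left them, time stands still between calls to the robot, and variables do not carry over. Pictures are saved under pics/ and viewed, at most 10 in all, crops included, and the job is handed in when it is done.

```bash
mkdir -p pics; python3 - <<'E'
from rig import robot, ik, grab_frame, get_calibration
import cv2, numpy as np
ims=[]
for n in ["scene","side"]:
    p,d=grab_frame(n); np.savez(f"{n}.npz",p=p,d=d)
    cv2.imwrite(f"pics/{n}0.png",p[:,:,::-1])
    c=get_calibration(n); print(n,{k:np.round(v,3).tolist() if not isinstance(v,str) else v for k,v in c.items()}, (d>0).mean())
print(robot.get_obs())
E
```

```text
scene {'camera_matrix': [[454.54, 0.0, 285.802], [0.0, 454.54, 208.608], [0.0, 0.0, 1.0]], 'pose': [[-0.471, 0.553, -0.687, -0.266], [-0.882, -0.298, 0.364, 0.399], [-0.003, 0.778, 0.629, 0.775], [0.0, 0.0, 0.0, 1.0]]} 0.9956760204081633
side {'camera_matrix': [[384.783, 0.0, 278.629], [0.0, 384.783, 212.648], [0.0, 0.0, 1.0]], 'pose': [[-0.935, 0.151, -0.32, 0.079], [-0.354, -0.392, 0.849, 0.973], [0.003, 0.907, 0.42, 0.569], [0.0, 0.0, 0.0, 1.0]]} 0.9960926870748299
{'time': 0.1, 'qpos': array([-1.34331409e+00,  1.81483158e-01,  1.60789412e+00, -1.10408056e-05,
        1.35376919e+00, -2.06317893e-01]), 'dq': array([-1.88235247e-05, -5.66138620e-04, -3.89761990e-03, -9.96485071e-04,
        1.07130458e-03, -2.06409371e-05]), 'tau': array([ 5.44780255e-05, -4.45882237e+01, -3.52239203e+01, -2.89629133e-04,
        4.09232540e-03, -7.43180152e-06]), 'tcp_pos': array([ 0.24157751, -0.52125964,  0.23047171]), 'eef_rot': array([-3.06646479e+00, -6.75750613e-01,  4.27386232e-05]), 'force': array([ 0.18864802,  0.80395443, -0.07187359]), 'wrist_torque': array([ 0.00359055, -0.06048286,  0.00330019]), 'gripper_force': 0.0, 'finger_gap': 1.0001464057749185}
```

View pics/scene0.png

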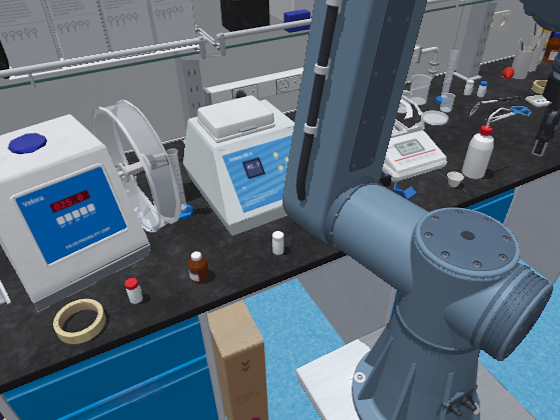

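View pics/side0.png

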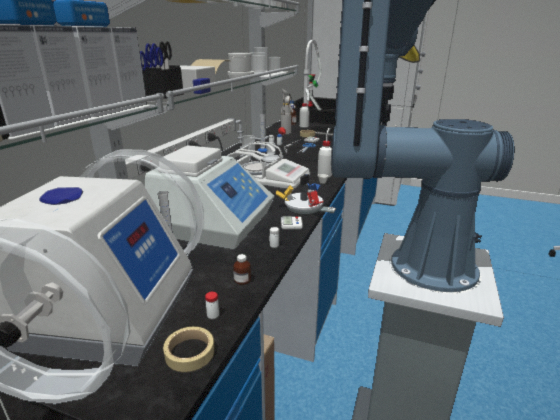

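The scene view shows the red-cap vial at (133,290), the brown jar at (198,267) and the white vial at (278,243). The arm hides the carousel there. The side view shows the carousel at about (303,200) and the timer at (291,223).

```bash
cat > h.py <<'E'
from rig import robot, ik, grab_frame, get_calibration
import cv2, numpy as np
from scipy.spatial.transform import Rotation as R
def cam(n,obs=None):
    c=get_calibration(n)
    if n!="wrist": return c["camera_matrix"],c["pose"]
    T=np.eye(4);T[:3,3]=obs["tcp_pos"];T[:3,:3]=R.from_rotvec(obs["eef_rot"]).as_matrix()
    return c["camera_matrix"],T@c["tool_from_camera"]
def plane(K,P,u,v,z):
    r=P[:3,:3]@np.array([(u-K[0,2])/K[0,0],-(v-K[1,2])/K[1,1],-1.])
    return P[:3,3]+r*(z-P[2,3])/r[2]
def cloud(K,P,d):
    v,u=np.mgrid[:d.shape[0],:d.shape[1]]
    X=np.stack([(u-K[0,2])/K[0,0]*d,-(v-K[1,2])/K[1,1]*d,-d],-1)
    return X@P[:3,:3].T+P[:3,3]
def snap(name):
    o=robot.get_obs(); p,d=grab_frame("wrist"); K,P=cam("wrist",o)
    cv2.imwrite(f"pics/{name}.png",p[:,:,::-1]); np.savez(f"{name}.npz",p=p,d=d,K=K,P=P)
    return p,d,K,P
E
python3 - <<'E'
from h import *
print({k:np.round(v,3).tolist() for k,v in get_calibration("wrist").items()})
for n,pts in [("scene",dict(red=(133,290),jar=(198,267),white=(278,243))),("side",dict(red=(212,306),jar=(241,270),white=(274,238),timer=(291,223),car1=(292,203),car2=(315,205),knob=(310,188),bottle=(324,160),machine=(250,200)))]:
    f=np.load(n+".npz");K,P=cam(n);X=cloud(K,P,f["d"])
    for k,(u,v) in pts.items(): print(n,k,X[v,u].round(3))
    # local bounding boxes near jars/carousel
    if n=="side":
        m=(X[...,2]>.01)&(X[...,2]<.2)&(X[...,0]>.2)&(X[...,0]<.6)&(X[...,1]<-.2)&(X[...,1]>-.75)&(f["d"]>0)
        H,xe,ye=np.histogram2d(X[m][:,0],X[m][:,1],bins=[np.arange(.2,.61,.03),np.arange(-.75,-.19,.03)])
        print(H.astype(int))
E
```

```text
{'camera_matrix': [[316.624, 0.0, 281.613], [0.0, 316.624, 215.135], [0.0, 0.0, 1.0]], 'tool_from_camera': [[0.0, 0.964, 0.267, 0.068], [1.0, -0.0, -0.0, 0.001], [-0.0, 0.267, -0.964, -0.142], [0.0, 0.0, 0.0, 1.0]]}
scene red [0.446 0.385 0.043]
scene jar [0.438 0.244 0.05 ]
scene white [0.433 0.049 0.039]
side red [0.451 0.396 0.035]
side jar [0.448 0.257 0.043]
side white [0.44  0.055 0.031]
side timer [ 0.434 -0.081  0.018]
side car1 [ 0.476 -0.212  0.028]
side car2 [ 0.394 -0.219  0.031]
side knob [ 0.439 -0.308  0.056]
side bottle [ 0.464 -0.599  0.076]
side machine [ 0.548 -0.018  0.105]
[[  0   0   0   0   0   0   0   0   0   0   0   0   0   0   0   0   0   0]
 [  0   0   0   0   0   0   0   0   0   0   0   0   0   0   0   0   0   0]
 [  0   0   0   0   0   0   0   0   0   0   0   0   0   0   0   0   0   0]
 [  0   0   0   0   0   0   0   0   0   0   0   0   0   0   0   0   0   0]
 [  0   0   0   0   0   0   0   0   0   0   0   0   0   0   0   0   7   1]
 [  0   0   0   0   0   0   0   0   0   0   0   0   0   0   0   0   6   0]
 [  0   0   0   0   0   0   0   0   0   0   0   0   0   0   2  13   9 103]
 [  0   0   0   0  25   1   3  13   0   0   0   0   0  16  40  20  50  47]
 [  0   0   2   3 107 142  18  20   9   0   0   0   0   1   9   8 125  62]
 [  0   0   0   0  56  70   0   0   0   0   0   0   0   0   6  21  30  75]
 [  0   0   0   0   0   0  14  12   9   7  19  21   9   0   0   1  24  45]
 [  0   0   0   0   0   0  14  17  23  24  25  27  51   0   0   0   2  13]
 [  0   0   0   0   0   0  11  19  21  21  26  24  81   0   0   0   0   0]]
```

```bash
python3 - <<'E'
from h import *
robot.movep([0.42,-0.25,0.30],[np.pi,0,0])
p,d,K,P=snap("w1")
X=cloud(K,P,d)
hsv=cv2.cvtColor(p,cv2.COLOR_RGB2HSV)
m=(abs(X[...,2]-.030)<.006)&(hsv[...,1]<60)&(np.hypot(X[...,0]-.435,X[...,1]+.25)<.13)
print(m.sum(), X[m].min(0),X[m].max(0))
m=(abs(X[...,2]-.122)<.008)&(np.hypot(X[...,0]-.435,X[...,1]+.25)<.08)
print(m.sum(),np.median(X[m],0)); np.save("m.npy",m)
print(robot.get_obs()["time"],robot.get_obs()["qpos"].round(3))
E
```

```text
6799 [ 0.37990391 -0.32678733  0.0244053 ] [ 0.51824452 -0.18818377  0.03592679]
602 [ 0.44964275 -0.25778452  0.12135351]
1.4083 [-0.782 -0.068  1.73  -0.     1.48   0.79 ]
```

View pics/w1.png

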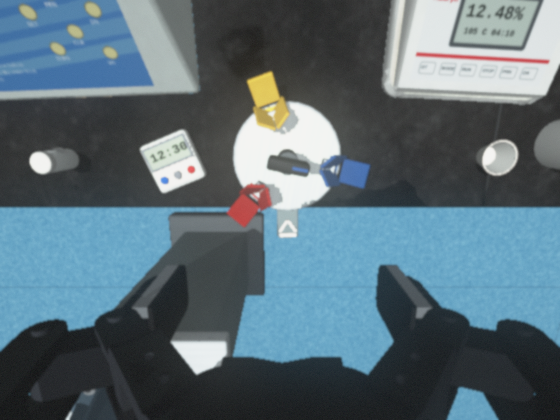

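The wrist view shows the disc centred at (287,155) with the pointer at (288,222) towards the robot. Blue is at (348,172), yellow at (265,95) and red at (245,205). The knob bar is at about (290,162).

```bash
cat > meas.py <<'E'
from h import *
def angles(f,axis=None,prt=True):
    p,d,K,P=f["p"],f["d"],f["K"],f["P"]; X=cloud(K,P,d); hsv=cv2.cvtColor(p,cv2.COLOR_RGB2HSV)
    A0=np.array([.4495,-.2577]); r=np.hypot(X[...,0]-A0[0],X[...,1]-A0[1])
    disc=((abs(X[...,2]-.030)<.006)&(hsv[...,2]>190)&(hsv[...,1]<40)&(r<.085)).astype(np.uint8)
    c=max(cv2.findContours(disc,0,2)[0],key=cv2.contourArea); hull=cv2.convexHull(c)[:,0]
    W=np.array([plane(K,P,u,v,.030)[:2] for u,v in hull.astype(float)])
    # algebraic circle fit
    s=np.linalg.lstsq(np.c_[2*W,np.ones(len(W))],(W**2).sum(1),rcond=None)[0]; A=s[:2]; print("axis",A,"rad",np.sqrt(s[2]+A@A))
    if axis is not None: A=np.array(axis)
    Q=X[...,:2]-A; r=np.hypot(Q[...,0],Q[...,1]); out={}
    for n,lo,hi in [("blue",105,125),("yellow",18,35),("red",170,190)]:
        h=hsv[...,0]; m=(h>=lo)&(h<=hi)|((n=="red")&(h<8)); m&=(hsv[...,1]>120)&(r<.12)&(r>.03)&(X[...,2]>.04)&(X[...,2]<.13)
        M=Q[m]; out[n]=np.degrees(np.arctan2(*M.mean(0)[::-1])); print(n,m.sum(),out[n],np.hypot(*M.mean(0)))
    k=(abs(X[...,2]-.122)<.008)&(r<.04); uv=np.argwhere(k)[:,::-1].astype(np.float32)
    box=cv2.minAreaRect(uv); w=np.array([plane(K,P,u,v,.122)[:2] for u,v in cv2.boxPoints(box)])
    e=[w[1]-w[0],w[2]-w[1]]; e=max(e,key=np.linalg.norm); print("knob",w.mean(0),"dir",np.degrees(np.arctan2(e[1],e[0])),np.linalg.norm(e))
    t=(r>.088)&(r<.113)&(X[...,2]>.002)&(X[...,2]<.04)&(hsv[...,1]<70)&(Q[...,0]<-.075)&(abs(Q[...,1])<.05)
    T=Q[t]; print("tongue",t.sum(),T.mean(0) if len(T) else 0,np.degrees(np.arctan2(*T.mean(0)[::-1])),"z",np.median(X[t][:,2]),"y",T.min(0),T.max(0))
    return A,out
if __name__=="__main__":
    angles(np.load("w1.npz"))
E
python3 meas.py
python3 - <<'E'
from h import *
for n in ["scene","side"]:
    f=np.load(n+".npz");K,P=cam(n);X=cloud(K,P,f["d"]);hsv=cv2.cvtColor(f["p"],cv2.COLOR_RGB2HSV)
    m=(np.hypot(X[...,0]-.44,X[...,1]-.25)<.06)&(X[...,2]>.008)&(X[...,2]<.05)
    Q=X[m][:,:2]; s=np.linalg.lstsq(np.c_[2*Q,np.ones(len(Q))],(Q**2).sum(1),rcond=None)[0]
    print(n,m.sum(),s[:2],np.sqrt(s[2]+s[:2]@s[:2]))
E
```

```text
axis [ 0.44993456 -0.25754538] rad 0.06830592160980019
blue 630 -101.21621827521676 0.0845233860200976
yellow 1254 18.614630543583832 0.07278068337253026
red 752 139.5925397484032 0.07613759443781484
knob [ 0.44991689 -0.25774038] dir -101.18515636098829 0.04318819171829849
tongue 355 [-0.09988489 -0.00170329] -179.02305562013277 z 0.008291495157792372 y [-0.11283718 -0.01616275] [-0.08660713  0.0128718 ]
scene 278 [0.4550523  0.24094955] 0.020289506500992007
side 259 [0.45438071 0.24141701] 0.019765358926961685
```

```bash
python3 - <<'E'
from h import *
A=[.4499,-.2577]
def down(deg): return (R.from_euler("z",deg,degrees=True)*R.from_rotvec([np.pi,0,0])).as_rotvec()
b=-101.1+180; turn=-77.9
robot.gripper_to(0.5,40)
robot.movep([*A,.20],down(b))
print(robot.line_to([*A,.093],v=.1,max_force=8))
robot.gripper_to(0.0,40); o=robot.get_obs(); print(o["finger_gap"],o["gripper_force"],o["tcp_pos"],o["force"].round(1))
q=o["qpos"].copy(); h=q.copy(); h[5]-=np.radians(turn)/2; q[5]-=np.radians(turn)
robot.movej(h); robot.movej(q); robot.sleep(.3)
o=robot.get_obs(); x=R.from_rotvec(o["eef_rot"]).as_matrix()[:,0]; print("yaw",np.degrees(np.arctan2(x[1],x[0])),o["force"].round(1),o["wrist_torque"].round(2),o["time"])
robot.gripper_to(0.5); robot.line_to([*A,.20],v=.15)
robot.movep([0.42,-0.25,0.30],[np.pi,0,0]); snap("w2")
from meas import angles
angles(np.load("w2.npz"),A); print(robot.get_obs()["time"])
E
```

```text
False
0.15431201657273547 41.908639669418335 [ 0.44877697 -0.2576917   0.09368325] [-8.   1.   8.2]
yaw 1.0906183037417896 [-5.6  2.9  2.8] [ 0.49  0.57 -0.16] 6.4
axis [ 0.45010272 -0.2574836 ] rad 0.06814476931277723
blue 585 -178.88817289577747 0.0821434466316969
yellow 1050 -60.05011664178541 0.07560768553583158
red 1108 61.0096668823143 0.07369231950991453
knob [ 0.44983758 -0.2577292 ] dir -179.36324017204248 0.043097174363041245meas.py:19: RuntimeWarning: Mean of empty slice.
  T=Q[t]; print("tongue",t.sum(),T.mean(0) if len(T) else 0,np.degrees(np.arctan2(*T.mean(0)[::-1])),"z",np.median(X[t][:,2]),"y",T.min(0),T.max(0))
  ret = um.true_divide(
  return _methods._mean(a, axis=axis, dtype=dtype,
  ret = ret.dtype.type(ret / rcount)
Traceback (most recent call last):
  File "meas.py", line 19, in angles
    T=Q[t]; print("tongue",t.sum(),T.mean(0) if len(T) else 0,np.degrees(np.arctan2(*T.mean(0)[::-1])),"z",np.median(X[t][:,2]),"y",T.min(0),T.max(0))
                                                                                                                                    ~~~~~^^^
ValueError: zero-size array to reduction operation minimum which has no identity
```

View pics/w2.png

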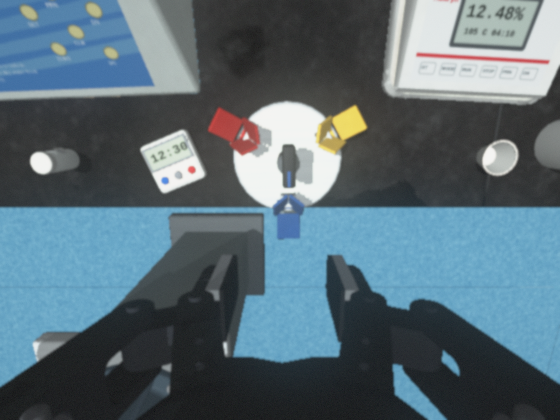

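The disc now has blue at (288,222), in line with the pointer to about 0.3°, and the knob stripe towards it. Next I look at the jar and pick it up, with the tool tilted 32°.

```bash
python3 - <<'E'
from h import *
robot.gripper_to(1.0,25)
robot.movep([.42,.23,.30],[np.pi,0,0]); p,d,K,P=snap("w3"); X=cloud(K,P,d)
m=((np.hypot(X[...,0]-.4547,X[...,1]-.2412)<.025)&(X[...,2]>.064)&(X[...,2]<.085)).astype(np.uint8)
uv=np.argwhere(m)[:,::-1]; c=cv2.minEnclosingCircle(uv.astype(np.float32)); 
J=plane(K,P,*c[0],.072)[:2]; print("cap",m.sum(),c,J,X[m>0][:,2].mean())
m=(np.hypot(X[...,0]-.4547,X[...,1]-.2412)<.04)&(X[...,2]>.012)&(X[...,2]<.05); print(m.sum(),X[m].min(0),X[m].max(0))
np.save("J.npy",J)
for phi in (0,15,28):
    Rp=R.from_euler("z",phi,degrees=True)*R.from_euler("y",-32,degrees=True)*R.from_rotvec([np.pi,0,0])
    t=Rp.apply([0,0,1]); T=np.r_[J,.035]+.022*t
    print(phi,T.round(4),[None if q is None else q.round(2) for q in (ik(T,Rp.as_rotvec()),ik(T-.1*t,Rp.as_rotvec()))])
print(robot.get_obs()["time"])
E
```

```text
cap 279 ((272.19232177734375, 156.26922607421875), 9.68524169921875) [0.45663041 0.2393024 ] 0.07107325848366484
234 [0.43601868 0.21799077 0.01527346] [0.47743348 0.26019732 0.04999373]
0 [0.4683 0.2393 0.0163] [array([ 0.36,  0.24,  2.21, -0.88,  0.25,  2.75]), array([ 0.42, -0.08,  2.3 , -0.51,  0.46,  2.4 ])]
15 [0.4679 0.2423 0.0163] [array([0.25, 0.21, 2.26, 0.06, 0.12, 1.49]), array([ 0.25, -0.17,  2.37,  0.02,  0.38,  1.53])]
28 [0.4669 0.2448 0.0163] [array([0.14, 0.2 , 2.27, 0.92, 0.23, 0.37]), array([ 0.08, -0.19,  2.39,  0.48,  0.47,  0.78])]
10.5
```

View pics/w3.png

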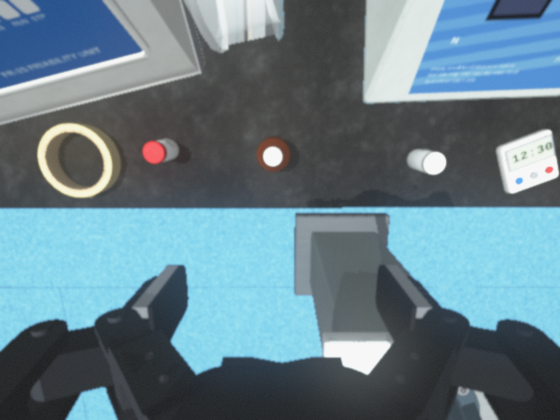

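The jar is at (272,156) with clear space on both sides; the red-cap vial is at (155,150) and the white vial at (428,161). The first headings run close to the wrist singularity, so I'll turn the approach sideways and split the tilt between pick and place.

```bash
cat >> h.py <<'E'
TP=26.
def rpick(phi,tilt=TP): return R.from_euler("z",phi,degrees=True)*R.from_euler("y",-tilt,degrees=True)*R.from_rotvec([np.pi,0,0])
E
python3 - <<'E'
from h import *
J=np.load("J.npy")
for phi in (45,60,75,-45):
    Rp=rpick(phi); t=Rp.apply([0,0,1]); T=np.r_[J,.035]+.022*t
    print(phi,[None if q is None else q.round(2).tolist() for q in [ik(T-a*t,Rp.as_rotvec()) for a in (0,.05,.1)]+[ik(T+[0,0,.2],Rp.as_rotvec())]])
A=np.array([.4499,-.2577]); psi=.9
Rq=rpick(psi,TP-32)
print([None if q is None else q.round(2).tolist() for q in [ik([.364,-.259,z],Rq.as_rotvec()) for z in (.07,.2,.25)]])
E
```

```text
45 [[0.08, 0.22, 2.19, 0.68, 0.47, 0.3], [0.04, 0.06, 2.24, 0.57, 0.58, 0.38], [-0.0, -0.11, 2.27, 0.5, 0.71, 0.45], [0.08, -0.2, 2.09, 0.36, 0.93, 0.7]]
60 [[0.02, 0.25, 2.15, 0.7, 0.62, -0.01], [-0.03, 0.1, 2.18, 0.62, 0.73, 0.05], [-0.08, -0.04, 2.2, 0.56, 0.85, 0.1], [0.02, -0.15, 2.05, 0.45, 1.05, 0.36]]
75 [[-0.01, 0.3, 2.08, 0.66, 0.76, -0.24], [-0.06, 0.17, 2.11, 0.6, 0.86, -0.2], [-0.11, 0.05, 2.11, 0.55, 0.98, -0.17], [-0.01, -0.08, 1.99, 0.48, 1.16, 0.08]]
-45 [[0.5, 0.39, 1.95, -0.64, 0.78, -2.97], [0.54, 0.29, 1.95, -0.59, 0.88, -3.01], [0.59, 0.21, 1.93, -0.54, 0.98, -3.04], [0.5, 0.05, 1.86, -0.48, 1.15, 3.03]]
[[-0.83, 0.18, 1.98, -0.09, 1.05, 0.77], [-0.83, -0.02, 1.89, -0.08, 1.34, 0.75], [-0.83, -0.07, 1.83, -0.08, 1.45, 0.74]]
```

```bash
python3 - <<'E'
from h import *
J=np.load("J.npy"); Rp=rpick(60); rv=Rp.as_rotvec(); t=Rp.apply([0,0,1]); T=np.r_[J,.035]+.022*t
robot.movep(T-.10*t,rv)
hit=robot.line_to(T,v=.08,max_force=8)
o=robot.get_obs(); print(hit,o["tcp_pos"],T,o["force"].round(1))
if hit: raise SystemExit
robot.gripper_to(0.0,25); o=robot.get_obs()
print(o["finger_gap"],o["gripper_force"],o["tcp_pos"],o["force"].round(1))
jt=Rp.inv().apply(np.r_[J,0]-o["tcp_pos"]); np.save("jt.npy",jt); print("jar in tool",jt)
robot.line_to(T+[0,0,.03],v=.06); robot.line_to(T+[-.02,0,.2],v=.2)
o=robot.get_obs(); print(o["finger_gap"],o["gripper_force"],o["force"].round(1),o["time"])
p,d=grab_frame("side"); q,_=grab_frame("wrist")
cv2.imwrite("pics/pick.png",np.hstack([p[120:400,120:460],q[70:350,100:440]])[:,:,::-1])
E
```

```text
False [0.46175825 0.24757987 0.01563594] [0.4614525  0.24765449 0.01522653] [ 0.9 -0.4  0.6]
0.48434300617393716 25.09662154709929 [0.46174646 0.24764097 0.01558226] [-1.3 -1.4  4.6]
jar in tool [-0.01562051 -0.00026134  0.00971823]
0.4840026416636538 25.37011396761443 [-0.1  0.1 -0.9] 15.55
```

View pics/pick.png

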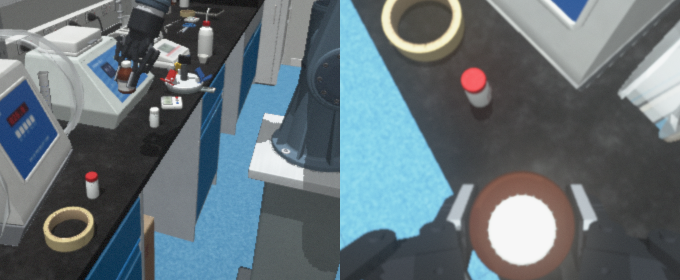

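The jar is held upright and square between the fingers (right half, 522,225), and the red vial has not moved. Next is the placing.

```bash
python3 - <<'E'
from h import *
jt=np.load("jt.npy"); jt[1]=0
A=np.array([.4499,-.2577]); psi=.8; s,c=np.sin(np.radians(32)),np.cos(np.radians(32))
u=np.array([np.cos(np.radians(psi)),np.sin(np.radians(psi)),0]); z=np.array([0,0,1.])
C=np.r_[A,.052]-.086*u; jz=s*u+c*z; jx=c*u-s*z
Rq=rpick(psi,TP-32); rv=Rq.as_rotvec(); tcp=lambda P:P-Rq.apply(jt)
robot.line_to([.40,.05,.25],rv,v=.2)
robot.line_to(tcp(C+.05*jz-.006*jx+[0,0,.08]),rv,v=.2)
robot.line_to(tcp(C+.05*jz-.006*jx),v=.12)
robot.line_to(tcp(C+.012*jz-.006*jx),v=.08,max_force=6); robot.sleep(.2)
o=robot.get_obs(); print("pre",o["force"].round(1))
f=robot.line_to(tcp(C-.005*jz-.006*jx),v=.02,max_force=4); robot.sleep(.1)
def where():
    o=robot.get_obs(); e=o["tcp_pos"]+Rq.apply(jt)-C; print("jx,jz,y mm",(1e3*np.array([e@jx,e@jz,e@np.cross(jz,jx)])).round(1),o["force"].round(1),o["time"],o["finger_gap"]); return e
print(f); e=where()
b=C+(e@jz)*jz   # slide into V at the contact height
f=robot.line_to(tcp(b+.004*jx),v=.02,max_force=5); robot.sleep(.1); print(f); where()
p,d=grab_frame("side"); q,_=grab_frame("wrist"); np.savez("pl.npz",p=p,d=d)
cv2.imwrite("pics/place.png",np.hstack([cv2.resize(p[140:260,240:380],None,fx=3,fy=3),q[60:420,90:450]])[:,:,::-1])
E
```

```text
pre [0.2 0.2 0.5]
True
jx,jz,y mm [-5.8 -0.6 -0.1] [ 1.3 -0.8  4.1] 21.0583 0.4899961782937792
True
jx,jz,y mm [-0.7 -0.6  0.1] [-0.6  0.3  4.4] 21.525 0.48598410288690513
```

View pics/place.png

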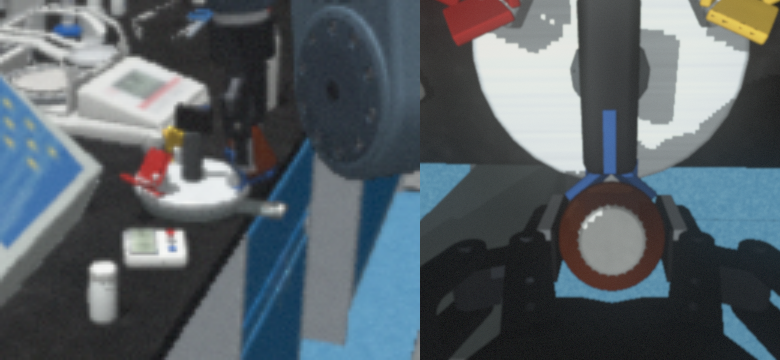

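The jar sits symmetrically in the blue V at (612,235), and contact came within 1 mm of the nominal seat on both axes. I'll release, retreat and check.

```bash
python3 - <<'E'
from h import *
robot.gripper_to(0.9); robot.sleep(.2)
o=robot.get_obs(); t=R.from_rotvec(o["eef_rot"]).apply([0,0,1]); print(o["force"].round(1),t)
robot.line_to(o["tcp_pos"]-.04*t,v=.06); robot.line_to(o["tcp_pos"]-.17*t,v=.15)
robot.movep([0.40,-0.25,0.30],[np.pi,0,0]); robot.sleep(.3); p,d,K,P=snap("w4")
X=cloud(K,P,d); m=(np.hypot(X[...,0]-.415,X[...,1]+.258)<.025)&(X[...,2]>.095)&(X[...,2]<.125)&(p.min(-1)>140)
print("cap",m.sum(),X[m].mean(0))
from meas import angles
try: angles(np.load("w4.npz"),[.4499,-.2577])
except ValueError: pass
print(robot.get_obs()["time"])
q,_=grab_frame("side"); cv2.imwrite("pics/end.png",np.hstack([p[:,130:430],cv2.resize(q[150:255,230:355],(500,420))])[:,:,::-1])
E
```

```text
[-0.4  0.8 -0.1] [-0.10506502 -0.00122344 -0.9944646 ]
cap 363 [ 0.40272745 -0.25858046  0.11310689]
axis [ 0.44991375 -0.25739932] rad 0.06817571410894588
blue 1 -174.15412454891347 0.04180830506524162
yellow 1145 -59.51870876287701 0.07489116395431764
red 1163 61.19654417690643 0.07390480387944594
knob [ 0.44950459 -0.2577056 ] dir 0.078749713961614 0.04241316507861517
24.8417meas.py:19: RuntimeWarning: Mean of empty slice.
  T=Q[t]; print("tongue",t.sum(),T.mean(0) if len(T) else 0,np.degrees(np.arctan2(*T.mean(0)[::-1])),"z",np.median(X[t][:,2]),"y",T.min(0),T.max(0))
  ret = um.true_divide(
  return _methods._mean(a, axis=axis, dtype=dtype,
  ret = ret.dtype.type(ret / rcount)
```

View pics/end.png

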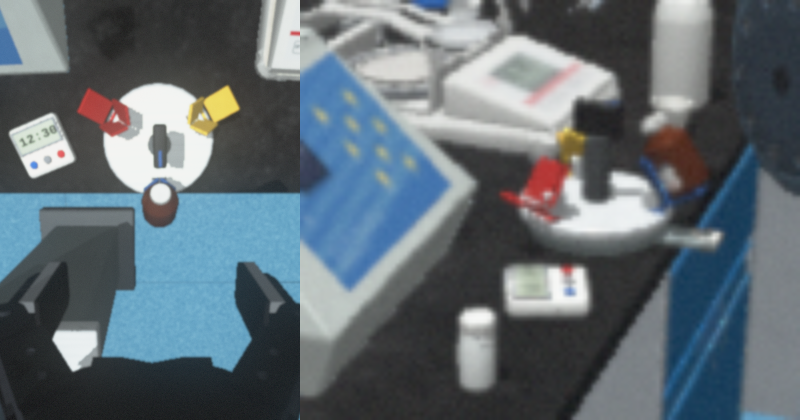

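The jar stands seated in the blue cradle at the pointer. Its cap is within 1 mm of the expected spot, and the arm is clear.

```bash
python3 -c "
from rig import robot
print(robot.finish_job())"
```

```text
the job is handed in; nothing more can be done
None
```

I turned the carousel until the blue cradle stood at the pointer (within about 0.5° by camera), then set the brown jar in it cap up and released it; neither vial was touched, and the job was handed in at about 25 s.

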